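# Raise the counterweighted gate and feed the tip box

## Robot

A 6-joint arm with a two-finger parallel gripper is mounted at the origin on a cart in front of the work surface, level with it; the furniture and walls round the work are solid. World frame = base frame: x ahead of the robot, y to its left, z up, the work surface at z = 0. Lengths are in m, angles in rad, forces in N, time in s.
With the tool pointing down it reaches from about 0.275 to 0.725 m from the base axis. Payload 15.9 kg.
Tool frame: the origin (TCP) lies at the very end of the fingers, on their centre line; the grasp point (between the pads) lies 19 mm behind it (manip.grip_depth is the distance from the TCP to the grasp point, in m); z points along the fingers, y is the direction in which the jaws open and shut (so a half turn about z gives the same grasp; the last joint's range is limited). The gripper opens to 85 mm and grips with 20 to 120 N. Pads are 22 mm wide; open, the fingers measure 114 mm over their backs; the gripper's body (76 mm by 85 mm) begins 54 mm behind the grasp point. The pads swing forward as they close: fully open they stand 13 mm farther back than shut.
Start: joints at [1.232, 0.213, -0.034, 1.323, 0, 1.571], TCP at [0.166, 0.472, 0.205] pointing down, gripper open.
Joint ranges: [-2.98, 2.98], [-0.74, 1.72], [-1.14, 1.35], [-2.1, 2.04], [-1.57, 1.44], [-3.14, 3.14]. Speed limits (rad/s): [1.89, 1.89, 2.39, 2.57, 3.14, 3.14].

## Interface

Orientations are given as a unit quaternion [x, y, z, w].
In Python, from workcell import manip gives the robot as it stands.
- The arm moves only by the tool drive_tool, never from a script. Its argument "plan" is a list of rows, each a list of 3 entries, a list of its own where there are three numbers: the shift along the tool's x, y, z in mm, then the turn about the tool's z in rad, then the finger opening in mm, from 0 to 85.4. A call has 1 to 20 rows; each row is the pose to reach, as a shift and turn from the pose commanded when the call began, along the tool's axes at that moment; what a row does not reach only later rows make up. A row lasts 1/8 s, in which the tool goes at most 62.5 mm and 10.7 degrees, less where a joint would pass 70% of its speed; a pose out of reach is approached as far as the arm can. A call with a gripper value outside its range is refused whole. The fingers move at their own pace and stop on an object; "force" is the grip in N (left out, the last holds). Time passes only in rows, so rows that repeat a pose let the fingers close. It gives the time, the measured TCP pose, the force and the opening at its end, in the units of the state.
- manip.read_state(): the state, without advancing time (a new reading comes with each control period).
- manip.grab_frame(name): name is "scene" or "side" or "wrist"; returns a dict with "frame" (420x560x3 uint8, red, green, blue), "intrinsics" (3x3 intrinsics, pixels), "pose" (4x4, takes a point from camera to world coordinates). Camera axes: x right, y up, looking along -z (the intrinsics and any distortion apply to the point x, -y, -z); pixel columns grow to the right and rows downward; lengths in m; the calibration is good to about 2 mm. The wrist camera is an equidistant fisheye: a pixel r from the principal point sees the ray r / f radians off the axis. A picture is of the moment at which its call begins. There is no depth.
- manip.finish_job(): hands the job in, once; it reports no verdict.
The state is a dict: "time": time; "qpos": joint angles; "joint_vel": joint speeds; "effort": joint torques, N m; "eef_pos": TCP position; "orientation": TCP orientation; "ft_force": force on the tool from outside, world axes, zero at the start; "torque": the same for the moment, N m; "width": finger opening in m.
Only numpy, scipy, OpenCV 4.12 (cv2) and the standard library are available. Lean on these libraries where they do the work, as an engineer would, in place of code of your own. Each camera call takes 0.05 s, during which the arm holds its last target.

## Task

Push the red-and-white counterweighted barrier arm up past its balance point with the fingers so that it stays raised by itself, then push the blue pipette-tip box along the lane, under the raised arm, until it is up against the end stop. Only push, gently: nothing may be gripped, rammed, lifted or tipped, and the specimen cup, the beaker and the timer beside the lane must be left where they stand.

Things in the scene. Friction and masses are not known exactly. Their poses are not given: they have to be found in the camera images.
- lane: Fixed grey feed lane. Origin on the bench under its centre, in the barrier's plane; x = feed direction along the lane, away from the robot, y left, z up. Deck top at z = 35 mm, x = -127 to 117 mm. Side rails 14 mm above the deck, 7 mm wide, inner faces at y = -62 and 62 mm. Hinge post at x = -31 to 31, y = 115 to 145 mm, 97 mm high.
- end_stop (a point): Middle of the end stop's rubber face, lane frame x = 107, y = 0, z = 52 mm; the tip box's far face stops here. The stop is 138 mm wide and 34 mm high above the deck.
- fork (a point): Top of the fork post that carries the lowered arm, lane frame x = 0, y = -75, z = 88 mm; post 26 mm (x, 34 mm at its foot) by 12 mm (y). To its right the arm's free end overhangs the open bench, from lane y = -81 to -150 mm.
- hinge (a point): Point on the barrier arm's hinge axis, fixed to the lane at x = 0, y = 130, z = 85.5 mm of its frame. The axis is parallel to the lane's x.
- gate_arm (a joint): Barrier angle, rad: 0 = lowered, level across the lane; grows as the free end rises; stop at 1.83 (past upright, leaning left, away from the lane). Balance point about 0.98: below it the arm falls back, above it it falls on to the stop and stays. A damped hinge slows the fall. Moving mass about 0.7 kg (varies); about 0.7 to 1.5 N upward near the free end raises it.
- bar_end (a point): On the centreline of the round red-and-white bar (13 mm thick, 280 mm from hinge axis to free end), 250 mm from the hinge axis, 30 mm short of the free end. Moves with the arm. Lowered: lane frame x = 0, y = -120, z = 85.5 mm, with open bench below.
- weight (a point): Centre of the dark steel counterweight, a cylinder 46 mm in diameter and 36 mm long, parallel to the hinge axis, on a stub 62 mm from that axis, 120 degrees round from the bar. Moves with the arm; when lowered it stands up and left of the hinge (lane frame y = 161, z = 139 mm).
- tips_mid (a point): Centre (half-way up) of the loose blue pipette-tip box, 91 (x) by 118 (y) by 58 mm tall, about 0.19 kg (varies), standing on the deck with about 3 mm to the rail on either side, its x along the lane's x. It starts short of the arm, which blocks it while lowered (bar's underside 44 mm above the deck).
- cup: Loose specimen cup with a coloured screw lid, 64 mm diameter, 71 mm tall; origin at the centre of its underside. Leave alone.
- beaker: Loose clear glass beaker, 57 mm diameter, 68 mm tall; origin at the centre of its underside. Leave alone.
- timer_near: Loose white bench timer, 60 x 70 x 22 mm; origin at the centre of its underside. Leave alone.
Mind the look-alikes: they are no part of the job. What is shaped like the part that bears tips_mid but orange or yellow is not meant.

How it is judged:
By the outcome, as a careful person would: the job done as asked, in the order asked, and still so for the second after the job is handed in, with the robot touching nothing.
It also fails if it takes over 53 s, if anything falls off the work surface, if the arm or the gripper's body presses on something with over 40 N, if the wrist force passes 120 N, or if a joint passes its speed limit or range.

## Working session

There is one attempt and no reset: what is moved stays moved. The work goes in short steps, Python scripts to look and compute and a tool call to move; the robot and the scene stay as the last step left them, time stands still between calls to the robot, and variables do not carry over. Pictures are saved under pics/ and viewed, and the job is handed in when it is done.

Besides the shell and the picture viewer there is one more tool, called after "Request:" as name(argument=value, ...), one argument or row to a line, values as JSON. drive_tool: Moves the arm, as the interface text tells. Its arguments: {"type":"object","properties":{"plan":{"type":"array"},"force":{"type":"number"}},"required":["plan"]}

```bash
mkdir -p pics; ls; cat > h.py <<'E'
import numpy as np, cv2, json
from workcell import manip
def snap(n,f):
    d=manip.grab_frame(n); cv2.imwrite(f'pics/{f}.png',d['frame'][:,:,::-1]); np.savez(f'pics/{f}.npz',K=d['intrinsics'],P=d['pose'],im=d['frame']); return d
def proj(f,p):
    d=np.load(f'pics/{f}.npz'); P=d['P'];K=d['K']
    c=(np.atleast_2d(p)-P[:3,3])@P[:3,:3]
    c=c*[1,-1,-1]; u=c@K.T; return u[:,:2]/u[:,2:]
def ray(f,uv):
    d=np.load(f'pics/{f}.npz'); P=d['P'];K=d['K']
    r=np.linalg.inv(K)@[uv[0],uv[1],1]; r=r*[1,-1,-1]; return P[:3,3],P[:3,:3]@r
def onz(f,uv,z):
    o,r=ray(f,uv); return o+r*(z-o[2])/r[2]
E
python3 - <<'E'
from h import *
for n in('scene','side','wrist'):
    d=snap(n,n+'0'); print(n,d['intrinsics'].tolist(),d['pose'].round(3).tolist(),[k for k in d])
print(manip.read_state())
E
```

```text
pics
scene [[525.9087067848076, 0.0, 284.87984078039074], [0.0, 525.9087067848076, 227.68776553657793], [0.0, 0.0, 1.0]] [[0.699, 0.537, -0.472, 0.034], [-0.715, 0.518, -0.47, -0.374], [-0.008, 0.666, 0.746, 1.023], [0.0, 0.0, 0.0, 1.0]] ['frame', 'intrinsics', 'pose']
side [[427.1515808843516, 0.0, 281.64238825963054], [0.0, 427.1515808843516, 210.0753209220909], [0.0, 0.0, 1.0]] [[-0.921, 0.153, -0.357, 0.269], [-0.388, -0.342, 0.856, 0.968], [0.009, 0.927, 0.375, 0.443], [0.0, 0.0, 0.0, 1.0]] ['frame', 'intrinsics', 'pose']
wrist [[325.19226210127806, 0.0, 281.3124193171931], [0.0, 325.19226210127806, 204.23282580047774], [0.0, 0.0, 1.0]] [[0.332, -0.896, -0.295, 0.091], [0.943, 0.315, 0.105, 0.498], [-0.002, -0.313, 0.95, 0.375], [0.0, 0.0, 0.0, 1.0]] ['frame', 'intrinsics', 'pose']
{'time': 0.15, 'qpos': array([ 1.23198337e+00,  2.13248445e-01, -3.48603149e-02,  1.32350238e+00,
        4.51750952e-07,  1.57075799e+00]), 'joint_vel': array([-0.00051764, -0.00219077,  0.00313012,  0.00067034, -0.00034445,
        0.00139934]), 'effort': array([-1.90331903e-04, -6.86405611e+01,  4.87248480e+01,  1.31802040e-02,
       -1.90028737e-05,  1.83182834e-05]), 'eef_pos': array([0.16609541, 0.47132434, 0.20464888]), 'orientation': array([ 1.68578446e-01,  9.85688156e-01, -4.01535920e-04, -6.89181401e-05]), 'ft_force': array([-0.10182458, -0.32451775,  0.61600207]), 'torque': array([-0.02021659,  0.0390454 ,  0.01907437]), 'width': 0.08508341035487572}
```

View pics/scene0.png

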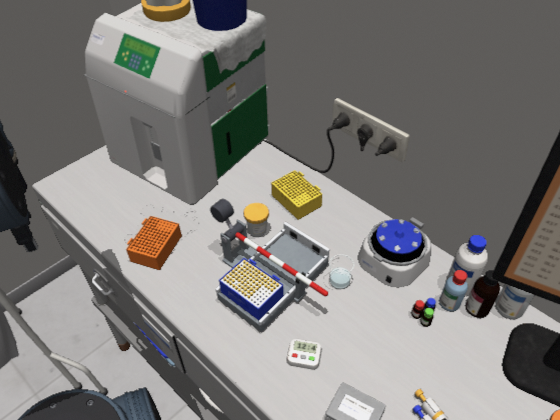

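View pics/side0.png

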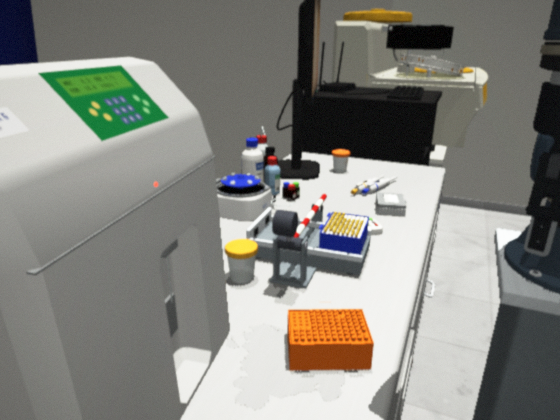

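View pics/wrist0.png

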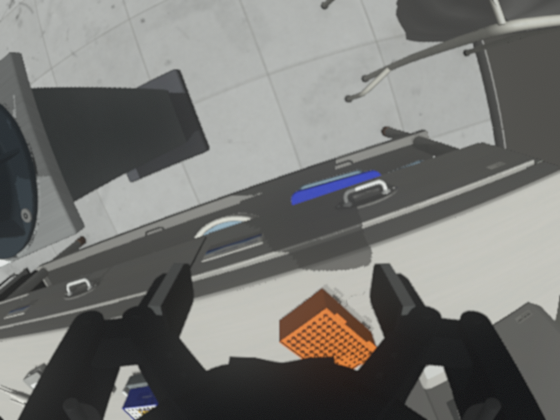

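The scene view shows the blue tip box at (252,287), the lowered bar from (235,235) to (325,291), the cup at (256,219), the beaker at (341,272) and the timer at (304,353). The orange box at (155,242) and the yellow box at (297,194) are decoys: only the blue one stands on the lane. I'll confirm that in an enlarged crop.

```bash
python3 - <<'E'
import cv2
a=cv2.imread('pics/scene0.png')[185:375,185:365]; cv2.imwrite('pics/c1.png',cv2.resize(a,None,fx=4.2,fy=3.15*1.0,interpolation=cv2.INTER_CUBIC) if 0 else cv2.resize(a[:145],None,fx=4,fy=4,interpolation=cv2.INTER_CUBIC))
E
```

```text
(no output)
```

View pics/c1.png

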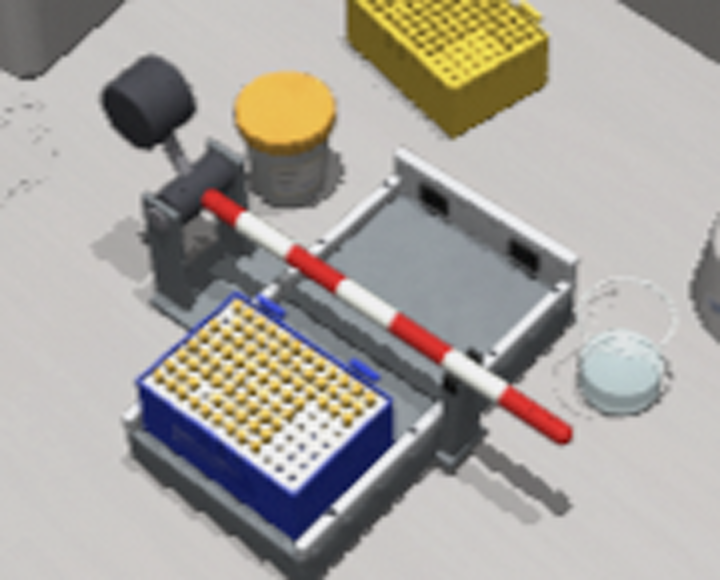

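```bash
cat > fit.py <<'E'
from h import *
from scipy.optimize import least_squares
def L2W(q,p):
    p=np.atleast_2d(p)/1000.; c,s=np.cos(q[2]),np.sin(q[2])
    return np.c_[q[0]+c*p[:,0]-s*p[:,1], q[1]+s*p[:,0]+c*p[:,1], p[:,2]]
E
python3 - <<'E'
from fit import *
cr=lambda a:np.array(a)/4.+185
pts=[((0,-150,85.5),(570,437)),((117,69,69),(402,149)),((117,-69,69),(578,262)),((-127,-69,49),(298,550)),((-127,69,49),(128,415)),((0,161,139),(150,103)),((0,-75,88),(463,368))]
P=np.array([a for a,b in pts],float);U=cr([b for a,b in pts])
f=lambda q:(proj('scene0',L2W(q,P))-U).ravel()
r=least_squares(f,[.5,0,0.],loss='soft_l1');print(r.x,np.degrees(r.x[2]));print((r.fun.reshape(-1,2)*4).round(1))
q=r.x;np.save('q.npy',q)
B=cr([(143,382),(295,497),(390,402),(238,295)])
w=np.array([onz('scene0',u,.093) for u in B]);d=w-[q[0],q[1],0];c,s=np.cos(q[2]),np.sin(q[2])
print('box lane',(np.c_[c*d[:,0]+s*d[:,1],-s*d[:,0]+c*d[:,1]]*1000).round(1))
for n,u,z in(('cup',(287,115),.071),('beaker',(620,390),.005),('yel',(450,85),.05)):
    d=onz('scene0',cr(u),z)-[q[0],q[1],0];print(n,d+[q[0],q[1],0],[(c*d[0]+s*d[1])*1e3,(-s*d[0]+c*d[1])*1e3])
d=onz('scene0',(304,350),.022)-[q[0],q[1],0];print('timer',d,[(c*d[0]+s*d[1])*1e3,(-s*d[0]+c*d[1])*1e3])
for n,p in(('bar_end',(0,-120,85.5)),('tip',(0,-150,85.5)),('hinge',(0,130,85)),('box near',(-127,0,60)),('stop',(107,0,52))):print(n,L2W(q,p))
a=np.load('pics/scene0.npz')['im'][:,:,::-1].copy()
E
```

```text
[0.54124844 0.16443601 0.06483771] 3.7149271976726967
[[ 0.   6.6]
 [-0.1 -2.7]
 [ 2.7 -3.5]
 [ 3.2  1.5]
 [-7.6 -0.9]
 [-0.1 -0.1]
 [-1.  -0.4]]
box lane [[-122.8   49. ]
 [-123.6  -64.1]
 [ -45.8  -62.3]
 [ -45.5   51.2]]
cup [0.62148379 0.30945978 0.071     ] [np.float64(89.46318079693003), np.float64(139.520409338986)]
beaker [0.64472073 0.05202206 0.005     ] [np.float64(95.9713187586948), np.float64(-118.8819491440941)]
yel [0.72561413 0.268138   0.05      ] [np.float64(190.69739258522966), np.float64(91.53861147774624)]
timer [-0.09317477 -0.17844856  0.022     ] [np.float64(-104.54107848487067), np.float64(-172.03659061619402)]
bar_end [[0.54902351 0.04468816 0.0855    ]]
tip [[0.55096728 0.01475119 0.0855    ]]
hinge [[0.53282544 0.29416285 0.085     ]]
box near [[0.41451529 0.15620739 0.06      ]]
stop [[0.6480236  0.17136879 0.052     ]]
```

The crop confirms it: the blue box stands in the lane, the lane yaw is about 3.7°, and the bar is lowered on the fork. The tool stays vertical, so fingers can't get under the bar. I'll roll the arm up by pushing on its counterweight from the upper right with shut fingers. First I align the tool with the lane.

Request:
drive_tool(
  plan=[
    [[0, 0, -15], -0.14, 40],
    [[0, 0, -30], -0.28, 0],
    [[0, 0, -30], -0.403, 0],
    [[0, 0, -30], -0.403, 0],
  ],
  force=20,
)

```text
time: 0.65
eef_pos: [0.1661, 0.4715, 0.2349]
orientation: [-0.032, 0.999, -0.0, -0.0]
ft_force: [0.3, -0.2, -0.2]
width: 0.0124
```

```bash
cat >> fit.py <<'E'
from scipy.spatial.transform import Rotation as R
q=np.load('q.npy')
def lanetcp():
    s=manip.read_state();d=s['eef_pos']-[q[0],q[1],0];c,t=np.cos(q[2]),np.sin(q[2])
    M=R.from_quat(s['orientation']).as_matrix()
    print('t',s['time'],'lane TCP',(np.array([c*d[0]+t*d[1],-t*d[0]+c*d[1],d[2]])*1e3).round(1),'w',s['width'],'F',s['ft_force'].round(2),'q',s['qpos'].round(2))
    return s,M
def shift(p):
    s=manip.read_state();M=R.from_quat(s['orientation']).as_matrix()
    return ((L2W(q,p)[0]-s['eef_pos'])@M*1000).round(1)
E
python3 - <<'E'
from fit import *
s,M=lanetcp();print(M.round(3));print(shift((0,116,200)))
print(shift((0,116,155)))
for u in((190,195),(95,170)):print(onz('scene0',u,0))
E
```

```text
t 0.65 lane TCP [-354.4  330.7  234.9] w 0.012449220559795766 F [ 0.31 -0.19 -0.19] q [1.23 0.21 0.04 1.4  0.   1.17]
[[-0.998 -0.063 -0.   ]
 [-0.063  0.998 -0.   ]
 [ 0.    -0.    -1.   ]]
[-354.7 -214.2   34.9]
[-354.7 -214.2   79.9]
[0.58621219 0.54520617 0.        ]
[0.45953774 0.82548932 0.        ]
```

Request:
drive_tool(
  plan=[
    [[-30, -30, 0], 0, 0],
    [[-65, -65, 0], 0, 0],
    [[-100, -100, 0], 0, 0],
    [[-140, -140, 0], 0, 0],
    [[-175, -175, 0], 0, 0],
    [[-210, -200, 0], 0, 0],
    [[-250, -214, 0], 0, 0],
    [[-290, -214, 0], 0, 0],
    [[-325, -214, 10], 0, 0],
    [[-345, -214, 20], 0, 0],
    [[-355, -214, 35], 0, 0],
    [[-355, -214, 35], 0, 0],
    [[-355, -214, 35], 0, 0],
  ],
)

```text
time: 2.28
eef_pos: [0.5335, 0.2809, 0.2005]
orientation: [-0.032, 0.999, 0.0, 0.0]
ft_force: [0.1, 1.1, -0.3]
width: -0.0001
```

```bash
python3 - <<'E'
from fit import *
lanetcp()
for n in('scene','side'): snap(n,n+'1')
a=cv2.imread('pics/scene1.png')[150:300,160:340];b=cv2.imread('pics/side1.png')[150:300,200:380]
cv2.imwrite('pics/c2.png',cv2.resize(a,None,fx=4,fy=4,interpolation=2));cv2.imwrite('pics/c3.png',cv2.resize(b,None,fx=4,fy=4,interpolation=2))
E
```

```text
t 2.275 lane TCP [-2.000e-01  1.167e+02  2.005e+02] w -7.520415736235907e-05 F [ 0.13  1.1  -0.28] q [0.48 0.43 0.26 1.4  0.   0.42]
```

View pics/c2.png

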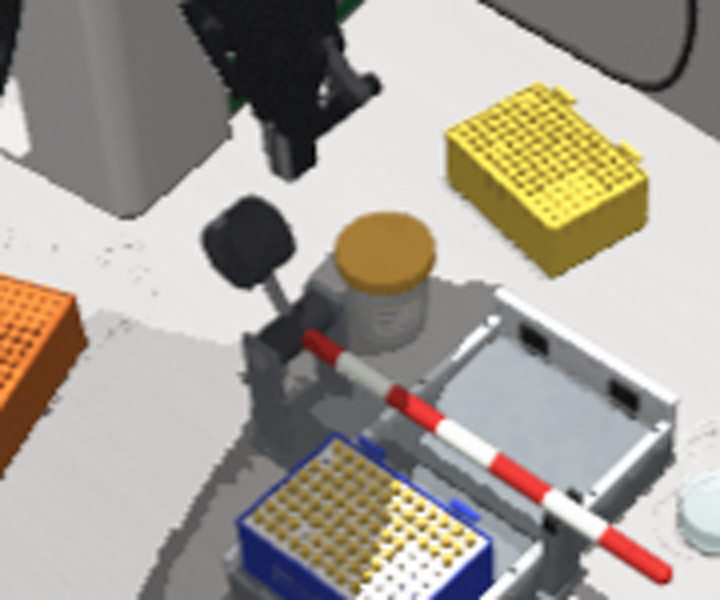

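View pics/c3.png

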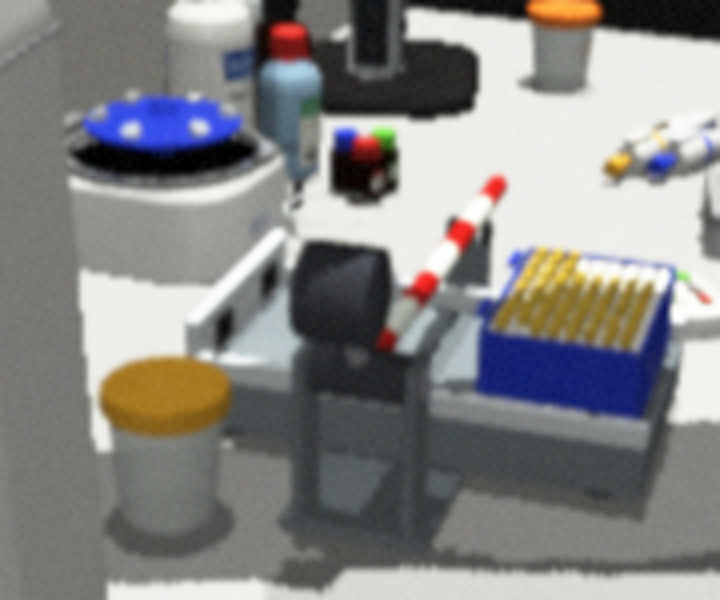

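The scene crop shows the shut fingertips at about (290,170), up and to the right of the weight at (248,240). The side crop cuts the gripper off, so I'll check the projections in the full picture.

```bash
python3 - <<'E'
from fit import *
s,M=lanetcp()
print(proj('scene1',s['eef_pos']),proj('side1',s['eef_pos']),'weight',proj('scene1',L2W(q,(0,161,139))),proj('side1',L2W(q,(0,161,139))),'tip',proj('side1',L2W(q,(0,-150,85.5))))
E
```

```text
t 2.375 lane TCP [1.000e-01 1.168e+02 2.009e+02] w -6.6001838544401e-05 F [0.81 0.44 0.15] q [0.48 0.43 0.26 1.4  0.   0.42]
[[233.99810671 200.67878339]] [[293.22624165 181.92111322]] weight [[222.46607231 210.73465814]] [[285.06751747 222.44737715]] tip [[325.39803849 194.76027033]]
```

View pics/side1.png

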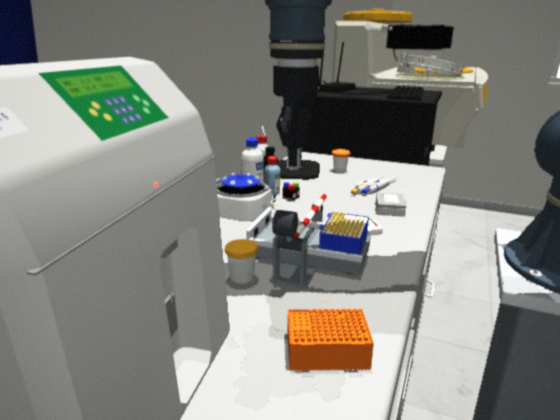

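Request:
drive_tool(
  plan=[
    [[0, 0, 15], 0, 0],
    [[0, 0, 35], 0, 0],
    [[0, 0, 50], 0, 0],
    [[0, 0, 58], 0, 0],
    [[0, 0, 58], 0, 0],
  ],
)

```text
time: 3.0
eef_pos: [0.5339, 0.2807, 0.1416]
orientation: [-0.032, 0.999, -0.0, -0.0]
ft_force: [-1.3, 0.5, 0.1]
width: 0.0002
```

```bash
python3 - <<'E'
from fit import *
lanetcp()
for n in('scene','side'): snap(n,n+'2')
a=cv2.imread('pics/scene2.png')[170:270,180:300];b=cv2.imread('pics/side2.png')[150:250,230:350]
cv2.imwrite('pics/c4.png',np.vstack([cv2.resize(x,None,fx=3,fy=3,interpolation=2) for x in(a,b)]))
E
```

```text
t 3.0 lane TCP [  0.2 116.5 141.6] w 0.00021612381511381122 F [-1.29  0.5   0.14] q [0.48 0.45 0.13 1.26 0.   0.42]
```

View pics/c4.png

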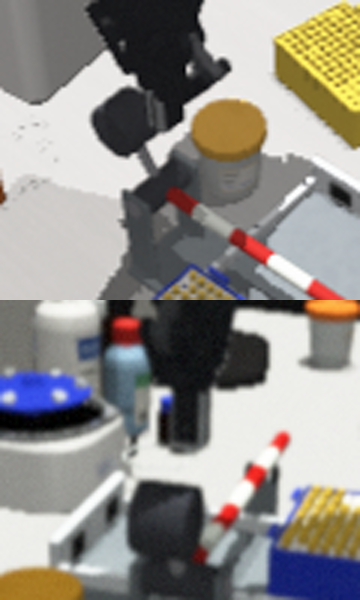

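The fingertips are beside the weight on its right-hand side: (170,120) in the upper crop, bottom edge at (190,445) in the lower one. I'll push along the arc gently.

Request:
drive_tool(
  plan=[
    [[0, 4, 0], 0, 0],
    [[0, 8, 0], 0, 0],
    [[0, 11, 1], 0, 0],
    [[0, 14, 2], 0, 0],
    [[0, 17, 3], 0, 0],
    [[0, 20, 4], 0, 0],
    [[0, 22, 4], 0, 0],
    [[0, 22, 4], 0, 0],
  ],
)

```text
time: 4.1
eef_pos: [0.5328, 0.3029, 0.138]
orientation: [-0.032, 0.999, 0.0, 0.0]
ft_force: [0.3, -0.3, 0.4]
width: 0.0002
```

```bash
python3 - <<'E'
from fit import *
lanetcp()
for n in('scene','side'): snap(n,n+'3')
a=cv2.imread('pics/scene3.png')[170:300,180:340];b=cv2.imread('pics/side3.png')[140:260,230:390]
cv2.imwrite('pics/c5.png',np.vstack([cv2.resize(x,None,fx=2.4,fy=2.4,interpolation=2) for x in(a,b)]))
E
```

```text
t 4.1 lane TCP [  0.5 138.7 138. ] w 0.0001730914549594879 F [ 0.33 -0.33  0.4 ] q [ 0.52  0.47  0.15  1.26 -0.    0.45]
```

View pics/c5.png

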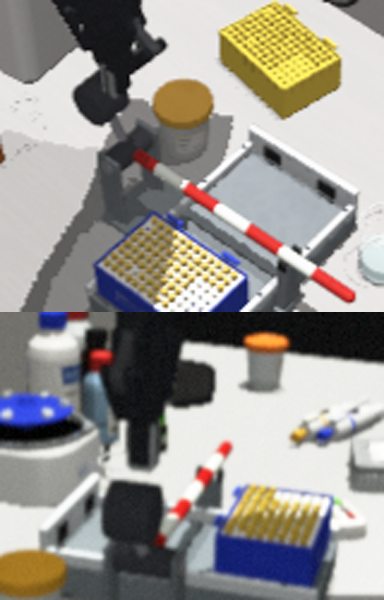

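```bash
python3 - <<'E'
from fit import *
s,M=lanetcp();e=s['eef_pos']
print('tcp',proj('side3',e),proj('scene3',e))
for dz in(0,5,10,15,20):print(dz,proj('side3',e+[0,0,dz/1e3]).round(1),proj('scene3',e+[0,0,dz/1e3]).round(1))
a=cv2.imread('pics/scene3.png')[190:240,195:255];b=cv2.imread('pics/side3.png')[180:230,260:320]
cv2.imwrite('pics/c6.png',np.hstack([cv2.resize(x,None,fx=6,fy=6,interpolation=2) for x in(a,b)]))
E
```

```text
t 4.2 lane TCP [  0.5 138.5 138. ] w 0.0001633996908026824 F [ 0.27 -0.07 -0.16] q [ 0.52  0.47  0.15  1.26 -0.    0.45]
tcp [[288.75932517 218.25045886]] [[229.54750357 215.46052878]]
0 [[288.8 218.3]] [[229.5 215.5]]
5 [[288.8 215.7]] [[229.4 214. ]]
10 [[288.8 213.2]] [[229.2 212.5]]
15 [[288.9 210.6]] [[229. 211.]]
20 [[288.9 208. ]] [[228.8 209.5]]
```

View pics/c6.png

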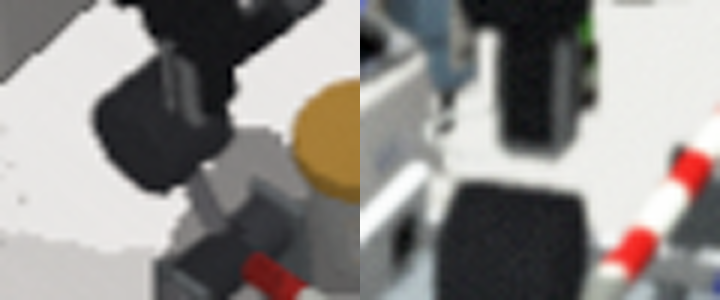

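```bash
python3 - <<'E'
from fit import *
s,M=lanetcp();e=s['eef_pos']
def tri(a,b):
    o1,r1=ray(*a);o2,r2=ray(*b);t=np.linalg.lstsq(np.c_[r1,-r2],o2-o1,rcond=None)[0]
    p,w=o1+r1*t[0],o2+r2*t[1];return (p+w)/2,np.linalg.norm(p-w)
p,g=tri(('side3',(290,205.8)),('scene3',(227,210.3)));print(p-e,g)
p,g=tri(('side0',(285.5,222)),('scene0',(222.5,210.7)));print('weight',p,g,L2W(q,(0,161,139)))
print('wtop',proj('side3',L2W(q,(0,161,162))),'bar tip',proj('side3',L2W(q,(0,-150,85.5))))
E
```

```text
t 4.2 lane TCP [  0.5 138.5 138. ] w 0.0001633996908026824 F [ 0.27 -0.07 -0.16] q [ 0.52  0.47  0.15  1.26 -0.    0.45]
[-0.00384538 -0.00042908  0.02332643] 0.004617448010699333
weight [0.53037036 0.32445335 0.13976932] 0.00024919814885007366 [[0.53081688 0.32509771 0.139     ]]
wtop [[285.21966421 210.43064873]] bar tip [[325.39803849 194.76027033]]
```

Both cameras put the real fingertip end about 21 mm above the reported TCP, and the weight hasn't been touched. I'll back off, lower the tips, and push along the arc again.

Request:
drive_tool(
  plan=[
    [[0, -10, 0], 0, 0],
    [[0, -17, 0], 0, 0],
    [[0, -17, 8], 0, 0],
    [[0, -17, 14], 0, 0],
    [[0, -15, 14], 0, 0],
    [[0, -11, 15], 0, 0],
    [[0, -8, 15], 0, 0],
    [[0, -5, 16], 0, 0],
    [[0, -2, 17], 0, 0],
    [[0, 1, 18], 0, 0],
    [[0, 4, 20], 0, 0],
    [[0, 4, 20], 0, 0],
  ],
)

```text
time: 5.7
eef_pos: [0.5328, 0.307, 0.1183]
orientation: [-0.032, 0.999, 0.0, 0.0]
ft_force: [-0.2, -2.1, 4.9]
width: 0.0002
```

```bash
cat > look.py <<'E'
import sys
from fit import *
lanetcp();k=sys.argv[1]
for n in('scene','side'): snap(n,n+k)
a=cv2.imread(f'pics/scene{k}.png')[150:300,170:340];b=cv2.imread(f'pics/side{k}.png')[120:270,220:390]
cv2.imwrite(f'pics/v{k}.png',np.hstack([cv2.resize(x,None,fx=2.35,fy=2.35,interpolation=2) for x in(a,b)]))
E
python3 look.py 4
```

```text
t 5.7 lane TCP [  0.8 142.8 118.3] w 0.00018399465965373334 F [-0.24 -2.07  4.92] q [ 0.52  0.48  0.12  1.21 -0.    0.46]
```

View pics/v4.png

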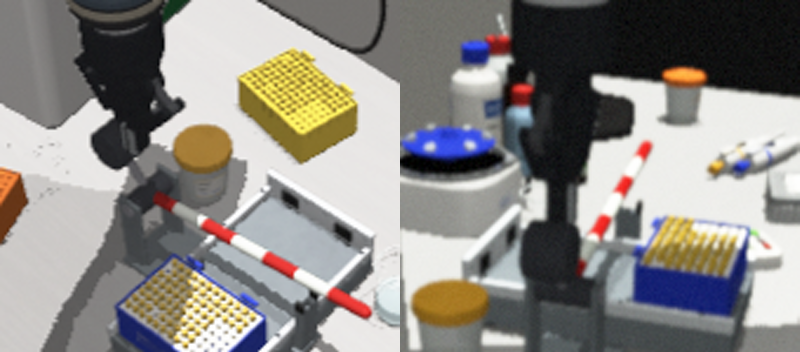

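The push is working: about 5 N, and the bar's free end has lifted off the fork in the side view (645,150). I'll continue along the arc.

Request:
drive_tool(
  plan=[
    [[0, 3, 2], 0, 0],
    [[0, 6, 3.5], 0, 0],
    [[0, 9, 5.5], 0, 0],
    [[0, 12, 8], 0, 0],
    [[0, 15, 11], 0, 0],
    [[0, 18, 14], 0, 0],
    [[0, 21, 18], 0, 0],
    [[0, 23, 21], 0, 0],
    [[0, 23, 21], 0, 0],
  ],
)

```text
time: 6.92
eef_pos: [0.5307, 0.3297, 0.0965]
orientation: [-0.032, 0.999, -0.0, -0.0]
ft_force: [0.4, -1.5, 2.9]
width: -0.0001
```

```bash
python3 look.py 5
```

```text
t 6.925 lane TCP [  0.2 165.6  96.5] w -5.447221242188279e-05 F [ 0.37 -1.54  2.94] q [0.56 0.51 0.11 1.18 0.   0.49]
```

View pics/v5.png

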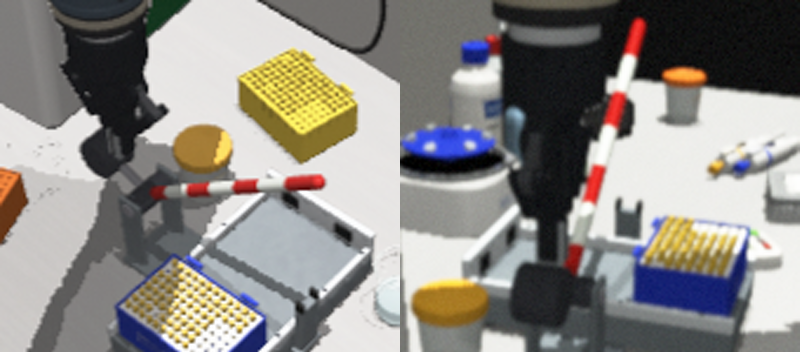

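```bash
python3 - <<'E'
from fit import *
for t in range(35,62,3):
    a=np.radians(t);p=L2W(q,(0,130-280*np.cos(a),85.5+280*np.sin(a)));print(t,proj('scene5',p).round(1),proj('side5',p).round(1))
E
```

```text
35 [[311.3 235.2]] [[323.4 133.9]]
38 [[308. 229.]] [[322.6 129.3]]
41 [[304.4 222.8]] [[321.8 124.8]]
44 [[300.5 216.6]] [[320.9 120.6]]
47 [[296.4 210.4]] [[319.9 116.5]]
50 [[292.  204.3]] [[318.7 112.6]]
53 [[287.5 198.2]] [[317.5 108.9]]
56 [[282.7 192.2]] [[316.2 105.4]]
59 [[277.8 186.3]] [[314.7 102.2]]
```

Request:
drive_tool(
  plan=[
    [[0, 2, 4], 0, 0],
    [[0, 3, 8], 0, 0],
    [[0, 4, 12], 0, 0],
    [[0, 5, 16], 0, 0],
    [[0, 5, 20], 0, 0],
    [[0, 6, 24], 0, 0],
  ],
)

```text
time: 7.78
eef_pos: [0.5306, 0.3356, 0.0726]
orientation: [-0.032, 0.999, -0.0, -0.0]
ft_force: [-0.6, -0.2, 1.2]
width: 0.0003
```

```bash
python3 look.py 6;python3 - <<'E'
from fit import *
for t in range(50,84,3):
    a=np.radians(t);p=L2W(q,(0,130-280*np.cos(a),85.5+280*np.sin(a)));print(t,((proj('scene6',p)-[170,150])*2.35).round(1),((proj('side6',p)-[220,120])*2.35+[400,0]).round(1))
E
```

```text
t 7.775 lane TCP [  0.4 171.5  72.6] w 0.00026398126872264065 F [-0.58 -0.18  1.2 ] q [ 0.56  0.53  0.08  1.13 -0.    0.5 ]
50 [[286.8 127.5]] [[632.1 -17.4]]
53 [[276.  113.2]] [[629.1 -26.1]]
56 [[264.9  99.1]] [[626.  -34.2]]
59 [[253.3  85.3]] [[622.6 -41.8]]
62 [[241.3  71.9]] [[618.9 -48.7]]
65 [[229.1  58.9]] [[614.9 -55. ]]
68 [[216.6  46.3]] [[610.6 -60.5]]
71 [[203.9  34.4]] [[606.1 -65.3]]
74 [[191.1  23. ]] [[601.3 -69.2]]
77 [[178.3  12.3]] [[596.2 -72.2]]
80 [[165.5   2.3]] [[590.8 -74.3]]
83 [[152.7  -7.1]] [[585.2 -75.4]]
```

View pics/v6.png

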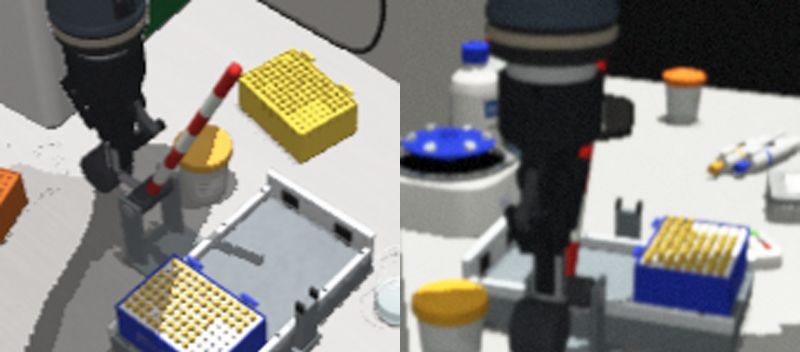

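The bar tip at (232,68) matches a barrier angle of about 63°, which is past the balance point. One small further push, then I pull clear toward the robot, out of the arm's swing.

Request:
drive_tool(
  plan=[
    [[0, 0, 4], 0, 0],
    [[0, 0, 7], 0, 0],
    [[8, 0, 3], 0, 0],
    [[35, 0, -5], 0, 0],
    [[75, 0, -25], 0, 0],
    [[120, 0, -50], 0, 0],
    [[155, 0, -80], 0, 0],
    [[170, 0, -100], 0, 0],
    [[170, 0, -100], 0, 0],
  ],
)

```text
time: 9.0
eef_pos: [0.3607, 0.3254, 0.1748]
orientation: [-0.033, 0.999, 0.001, 0.001]
ft_force: [-0.3, 0.8, 0.1]
width: 0.0
```

```bash
python3 look.py 7
```

```text
t 9.0 lane TCP [-169.8  172.3  174.8] w 1.641267188596041e-05 F [-0.35  0.76  0.12] q [ 0.73  0.19 -0.14  1.24  0.    0.67]
```

View pics/scene7.png

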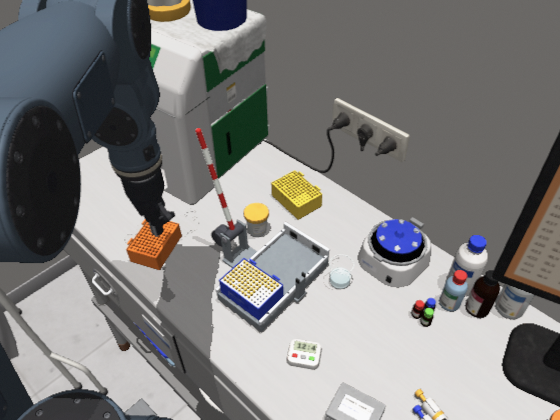

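The bar now stands past upright, leaning left from (232,228) to (200,131), and rests by itself. Cup, beaker and timer haven't moved. Next I go behind the box with the fingers spread 50 mm.

Request:
drive_tool(
  plan=[
    [[0, -25, 0], 0, 50],
    [[10, -65, 0], 0, 50],
    [[10, -105, 0], 0, 50],
    [[10, -145, 0], 0, 50],
    [[10, -168, 15], 0, 50],
    [[10, -175, 40], 0, 50],
    [[10, -175, 70], 0, 50],
    [[10, -175, 95], 0, 50],
    [[10, -175, 110], 0, 50],
    [[10, -175, 115], 0, 50],
    [[10, -175, 115], 0, 50],
  ],
)

```text
time: 10.48
eef_pos: [0.3622, 0.1493, 0.0577]
orientation: [-0.032, 0.999, -0.0, -0.0]
ft_force: [-0.5, 0.3, 0.1]
width: 0.0501
```

```bash
python3 look.py 8; python3 - <<'E'
from fit import *
d=snap('wrist','wrist8')
E
```

```text
t 10.475 lane TCP [-179.7   -3.5   57.7] w 0.05006217207025355 F [-0.51  0.27  0.1 ] q [ 0.39  0.08 -0.58  0.91 -0.    0.33]
```

View pics/v8.png

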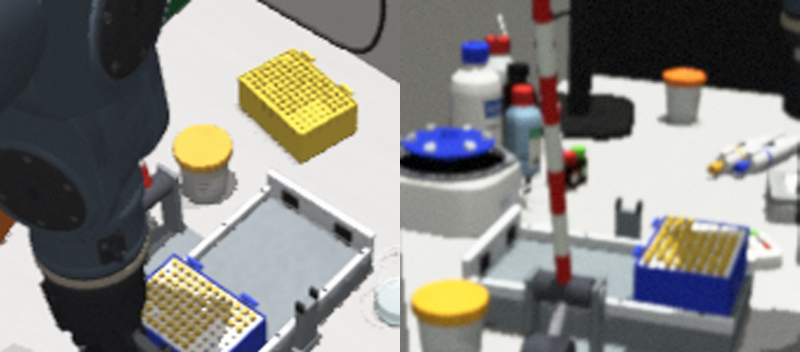

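View pics/wrist8.png

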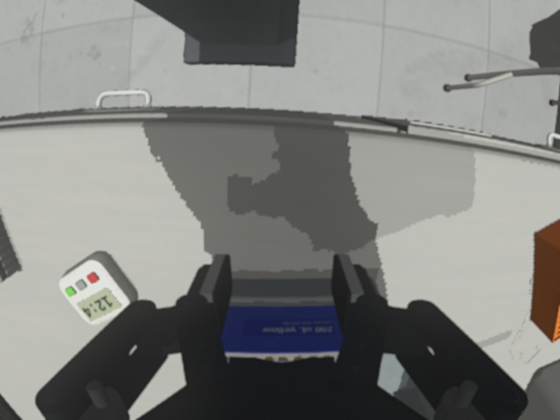

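```bash
python3 - <<'E'
from fit import *
s,M=lanetcp();e=s['eef_pos']
a=cv2.imread('pics/side8.png')[170:290,300:440];cv2.imwrite('pics/c9.png',cv2.resize(a,None,fx=5,fy=5,interpolation=2))
for dy in(-.033,.033):
  for dz in(0,.02,.03): print(dy,dz,((proj('side8',e+[0,dy,dz])-[300,170])*5).round())
print(((proj('side8',L2W(q,[(-127,62,35),(-127,62,93),(-127,62,49)]))-[300,170])*5).round())
E
```

```text
t 10.625 lane TCP [-179.2   -3.2   58.4] w 0.04973245082088333 F [0.28 0.52 0.57] q [ 0.39  0.08 -0.57  0.91 -0.    0.33]
-0.033 0 [[477. 321.]]
-0.033 0.02 [[482. 278.]]
-0.033 0.03 [[485. 256.]]
0.033 0 [[450. 385.]]
0.033 0.02 [[456. 340.]]
0.033 0.03 [[458. 317.]]
[[306. 453.]
 [318. 321.]
 [309. 422.]]
```

View pics/c9.png

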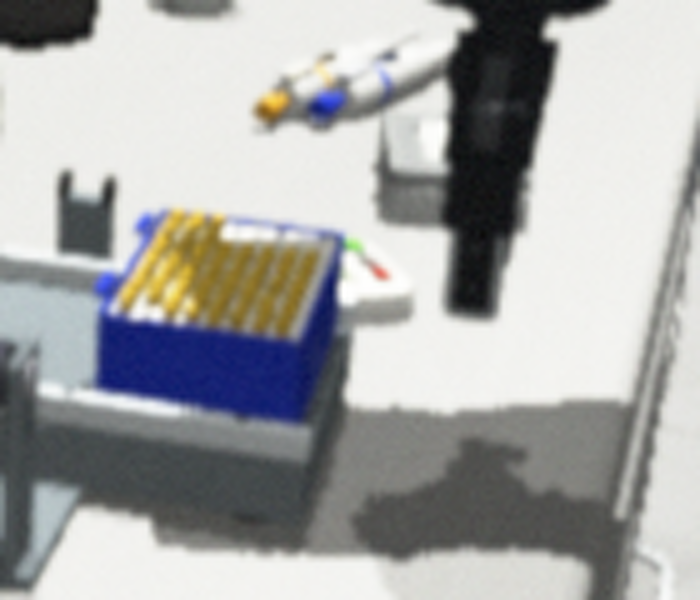

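The left fingertip end is at (470,317) in the crop, so the tips are at z ≈ 87 mm. I'll lower them about 22 mm and creep forward to contact.

Request:
drive_tool(
  plan=[
    [[0, 0, 12], 0, 50],
    [[0, 0, 22], 0, 50],
    [[-10, 0, 22], 0, 50],
    [[-20, 0, 22], 0, 50],
    [[-28, 0, 22], 0, 50],
    [[-33, 0, 22], 0, 50],
    [[-37, 0, 22], 0, 50],
    [[-41, 0, 22], 0, 50],
    [[-45, 0, 22], 0, 50],
    [[-49, 0, 22], 0, 50],
    [[-53, 0, 22], 0, 50],
    [[-57, 0, 22], 0, 50],
    [[-61, 0, 22], 0, 50],
    [[-61, 0, 22], 0, 50],
  ],
)

```text
time: 12.38
eef_pos: [0.4235, 0.1534, 0.036]
orientation: [-0.032, 0.999, 0.0, 0.0]
ft_force: [-0.2, -0.5, -0.4]
width: 0.0494
```

```bash
python3 look.py 9;  python3 - <<'E'
from fit import *
a=cv2.imread('pics/side9.png')[170:290,240:400];cv2.imwrite('pics/c10.png',cv2.resize(a,None,fx=4,fy=4,interpolation=2))
E
```

```text
t 12.375 lane TCP [-118.2   -3.3   36. ] w 0.049398611722923355 F [-0.22 -0.47 -0.38] q [ 0.35  0.22 -0.47  0.88 -0.    0.28]
```

View pics/c10.png

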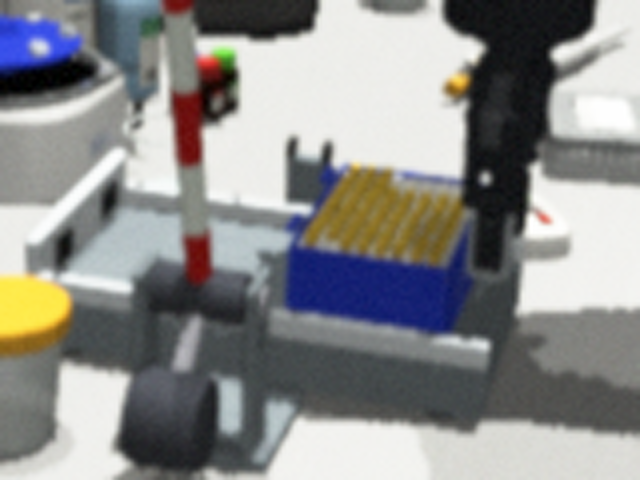

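The box is sliding: its near edge is ahead of the deck's end, and the fingertip at (488,268) is about half-way up the box. I'll keep pushing steadily.

Request:
drive_tool(
  plan=[
    [[-4, 0, 0], 0, 50],
    [[-9, 0, 0], 0, 50],
    [[-15, 0, 0], 0, 50],
    [[-21, 0, 0], 0, 50],
    [[-27, 0, 0], 0, 50],
    [[-33, 0, 0], 0, 50],
    [[-39, 0, 0], 0, 50],
    [[-45, 0, 0], 0, 50],
    [[-51, 0, 0], 0, 50],
    [[-57, 0, 0], 0, 50],
    [[-63, 0, 0], 0, 50],
    [[-69, 0, 0], 0, 50],
    [[-75, 0, 0], 0, 50],
    [[-81, 0, 0], 0, 50],
    [[-87, 0, 0], 0, 50],
    [[-93, 0, 0], 0, 50],
    [[-98, 0, 0], 0, 50],
    [[-102, 0, 0], 0, 50],
    [[-105, 0, 0], 0, 50],
    [[-105, 0, 0], 0, 50],
  ],
)

```text
time: 14.98
eef_pos: [0.5282, 0.1602, 0.036]
orientation: [-0.032, 0.999, 0.0, 0.0]
ft_force: [0.4, 0.5, -0.7]
width: 0.0499
```

```bash
python3 look.py 10;  python3 - <<'E'
from fit import *
a=cv2.imread('pics/side10.png')[170:290,240:400];cv2.imwrite('pics/c11.png',cv2.resize(a,None,fx=4,fy=4,interpolation=2))
E
```

```text
t 14.975 lane TCP [-13.3  -3.4  36. ] w 0.04987730452793057 F [ 0.37  0.55 -0.65] q [ 0.29  0.41 -0.21  0.96 -0.    0.23]
```

View pics/c11.png

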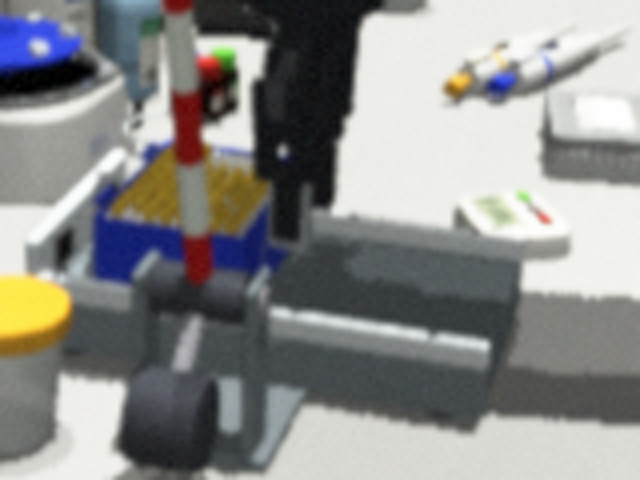

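View pics/scene10.png

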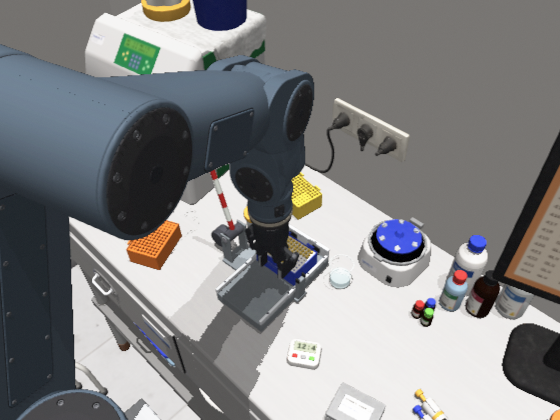

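The box is under the raised arm and close to the stop, with a small gap left near (75,265). Slow final approach, watching the force.

Request:
drive_tool(
  plan=[
    [[-3, 0, 0], 0, 50],
    [[-6, 0, 0], 0, 50],
    [[-9, 0, 0], 0, 50],
    [[-11, 0, 0], 0, 50],
    [[-13, 0, 0], 0, 50],
    [[-13, 0, 0], 0, 50],
  ],
)

```text
time: 15.82
eef_pos: [0.5411, 0.161, 0.036]
orientation: [-0.032, 0.999, 0.0, 0.0]
ft_force: [-0.3, 0.2, 0.4]
width: 0.0501
```

Request:
drive_tool(
  plan=[
    [[-1, 0, 0], 0, 50],
    [[-2, 0, 0], 0, 50],
    [[-2, 0, 0], 0, 50],
  ],
)

```text
time: 16.2
eef_pos: [0.543, 0.1611, 0.036]
orientation: [-0.032, 0.999, -0.0, 0.0]
ft_force: [-0.7, 0.5, -0.3]
width: 0.05
```

Request:
drive_tool(
  plan=[
    [[-1, 0, 0], 0, 50],
    [[-2, 0, 0], 0, 50],
  ],
)

```text
time: 16.45
eef_pos: [0.5449, 0.1612, 0.036]
orientation: [-0.032, 0.999, -0.0, 0.0]
ft_force: [-1.5, 0.0, 0.1]
width: 0.0501
```

Request:
drive_tool(
  plan=[
    [[-1, 0, 0], 0, 50],
    [[-2, 0, 0], 0, 50],
  ],
)

```text
time: 16.7
eef_pos: [0.5469, 0.1614, 0.036]
orientation: [-0.032, 0.999, -0.0, 0.0]
ft_force: [-2.1, 0.8, 0.5]
width: 0.0496
```

```bash
python3 look.py 11;  python3 - <<'E'
from fit import *
a=cv2.imread('pics/side11.png')[180:260,240:340];b=cv2.imread('pics/scene11.png')[215:295,240:340];cv2.imwrite('pics/c12.png',np.hstack([cv2.resize(x,None,fx=4,fy=5,interpolation=2) for x in (a,b)]))
E
```

```text
t 16.7 lane TCP [ 5.5 -3.4 36. ] w 0.04963243652346369 F [-2.11  0.76  0.51] q [ 0.29  0.44 -0.15  0.98 -0.    0.22]
```

View pics/c12.png

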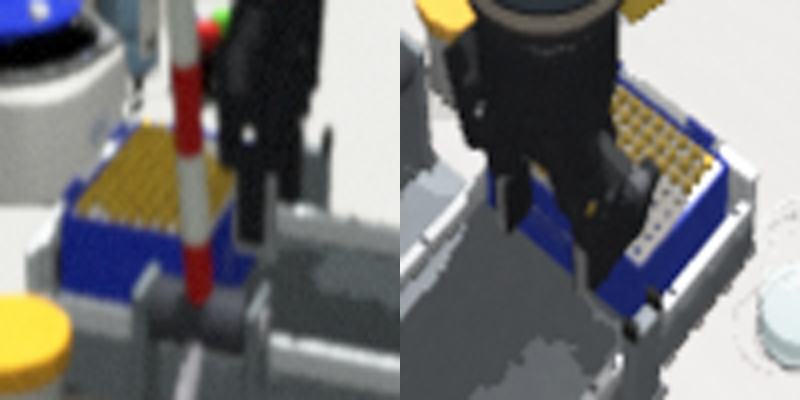

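It looks close to the stop, or just touching it. I'll press in 1 mm steps until the force shows firm contact.

Request:
drive_tool(
  plan=[
    [[-1, 0, 0], 0, 50],
    [[-1, 0, 0], 0, 50],
  ],
)

```text
time: 17.05
eef_pos: [0.548, 0.1614, 0.036]
orientation: [-0.032, 0.999, 0.0, 0.0]
ft_force: [-0.5, 0.9, 1.1]
width: 0.0498
```

Request:
drive_tool(
  plan=[
    [[-1, 0, 0], 0, 50],
    [[-1, 0, 0], 0, 50],
  ],
)

```text
time: 17.3
eef_pos: [0.549, 0.1615, 0.036]
orientation: [-0.032, 0.999, 0.0, 0.0]
ft_force: [-0.8, -0.3, 0.1]
width: 0.0498
```

Request:
drive_tool(
  plan=[
    [[-1, 0, 0], 0, 50],
    [[-1.5, 0, 0], 0, 50],
  ],
)

```text
time: 17.55
eef_pos: [0.5504, 0.1616, 0.036]
orientation: [-0.032, 0.999, 0.0, -0.0]
ft_force: [-2.2, 0.2, 0.2]
width: 0.0497
```

Request:
drive_tool(
  plan=[
    [[-1, 0, 0], 0, 50],
    [[-1.5, 0, 0], 0, 50],
  ],
)

```text
time: 17.8
eef_pos: [0.5519, 0.1617, 0.036]
orientation: [-0.032, 0.999, -0.0, -0.0]
ft_force: [-1.3, -0.8, 1.1]
width: 0.0499
```

Request:
drive_tool(
  plan=[
    [[-1, 0, 0], 0, 50],
    [[-1, 0, 0], 0, 50],
  ],
)

```text
time: 18.05
eef_pos: [0.553, 0.1617, 0.036]
orientation: [-0.032, 0.999, 0.0, 0.0]
ft_force: [0.8, -0.2, 0.1]
width: 0.0502
```

```bash
python3 look.py 12;  python3 - <<'E'
from fit import *
a=cv2.imread('pics/side12.png')[185:245,245:305];b=cv2.imread('pics/scene12.png')[230:290,270:330];cv2.imwrite('pics/c13.png',np.hstack([cv2.resize(x,None,fx=6.6,fy=6.6,interpolation=2) for x in (a,b)]))
P=[(16,-59,93),(16,59,93),(107,-59,93),(107,59,93),(107,-69,69),(107,69,69),(16,-59,35)]
print(((proj('side12',L2W(q,P))-[245,185])*6.6).round());print(((proj('scene12',L2W(q,P))-[270,230])*6.6+[396,0]).round())
E
```

```text
t 18.05 lane TCP [11.6 -3.5 36. ] w 0.05024197802014254 F [ 0.84 -0.19  0.15] q [ 0.28  0.45 -0.14  0.98 -0.    0.22]
[[424. 123.]
 [320. 252.]
 [176.  90.]
 [ 47. 212.]
 [186. 144.]
 [ 36. 293.]
 [418. 276.]]
[[591. 246.]
 [332.  74.]
 [757.  89.]
 [501. -72.]
 [776. 146.]
 [481. -40.]
 [589. 348.]]
```

View pics/c13.png

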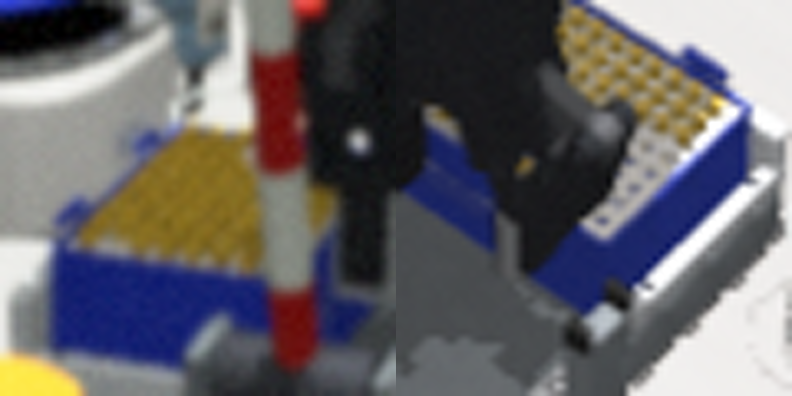

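Request:
drive_tool(
  plan=[
    [[-1, 0, 0], 0, 50],
    [[-2, 0, 0], 0, 50],
  ],
)

```text
time: 18.4
eef_pos: [0.5544, 0.1618, 0.0359]
orientation: [-0.032, 0.999, -0.0, -0.0]
ft_force: [-4.9, -1.2, 1.3]
width: 0.0499
```

Request:
drive_tool(
  plan=[
    [[-1, 0, 0], 0, 50],
    [[-1, 0, 0], 0, 50],
  ],
)

```text
time: 18.65
eef_pos: [0.5552, 0.1618, 0.0358]
orientation: [-0.032, 0.999, -0.0, -0.001]
ft_force: [-5.7, -1.9, 2.5]
width: 0.0496
```

```bash
python3 - <<'E'
from fit import *
lanetcp()
c,s=np.cos(q[2]),np.sin(q[2])
for z in(.085,.093):
  for f,u in(('scene0',(185+390/4,185+402/4)),('scene12',(270+(750-396)/6.6,230+108/6.6)),('side0',0) ):
    if u==0: continue
    d=onz(f,u,z)-[q[0],q[1],0];print(f,z,(c*d[0]+s*d[1])*1e3,(-s*d[0]+c*d[1])*1e3)
E
```

```text
t 18.65 lane TCP [13.7 -3.5 35.8] w 0.049611358772381424 F [-5.67 -1.86  2.48] q [ 0.28  0.46 -0.13  0.99  0.    0.22]
scene0 0.085 -41.5353378171173 -58.50587758502341
scene12 0.085 103.97428910183088 -58.80476291078294
scene0 0.093 -45.796808223525694 -62.304177096724935
scene12 0.093 98.47230973357912 -62.60051434416822
```

Request:
drive_tool(
  plan=[
    [[-1, 0, 0], 0, 50],
    [[-1, 0, 0], 0, 50],
    [[-1, 0, 0], 0, 50],
  ],
)

```text
time: 19.02
eef_pos: [0.5554, 0.1618, 0.0358]
orientation: [-0.032, 0.999, -0.0, -0.001]
ft_force: [-12.2, -1.3, 6.7]
width: 0.0498
```

The box has stopped while the force rises to 12 N, so it is firmly against the stop. I'll back straight off, then go up and away.

Request:
drive_tool(
  plan=[
    [[2, 0, 0], 0, 50],
    [[6, 0, 0], 0, 50],
    [[15, 0, 0], 0, 50],
    [[35, 0, 0], 0, 50],
    [[60, 0, 0], 0, 50],
    [[90, 0, -20], 0, 50],
    [[120, 0, -60], 0, 50],
    [[150, -30, -110], 0, 50],
    [[170, -60, -150], 0, 50],
    [[180, -100, -170], 0, 50],
    [[190, -140, -170], 0, 50],
    [[200, -180, -170], 0, 50],
    [[200, -220, -170], 0, 50],
    [[200, -220, -170], 0, 50],
  ],
)

```text
time: 20.78
eef_pos: [0.371, -0.0722, 0.206]
orientation: [-0.03, 1.0, -0.0, 0.0]
ft_force: [0.8, 0.1, -0.6]
width: 0.0504
```

```bash
python3 look.py 13;  python3 - <<'E'
from fit import *
a=cv2.imread('pics/side13.png')[185:265,245:325];b=cv2.imread('pics/scene13.png')[215:295,260:340];cv2.imwrite('pics/c14.png',np.hstack([cv2.resize(x,None,fx=5,fy=5,interpolation=2) for x in (a,b)]))
E
```

```text
t 20.775 lane TCP [-185.3 -225.1  206. ] w 0.05037419854435253 F [ 0.8   0.12 -0.62] q [-0.19 -0.04 -0.31  1.3  -0.   -0.25]
```

View pics/c14.png

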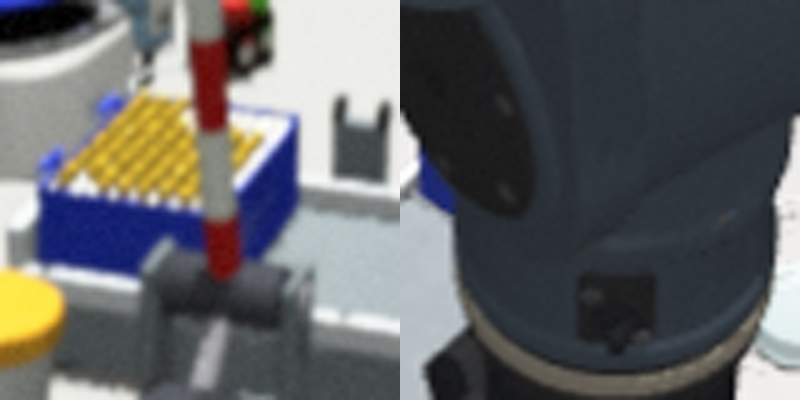

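View pics/scene13.png

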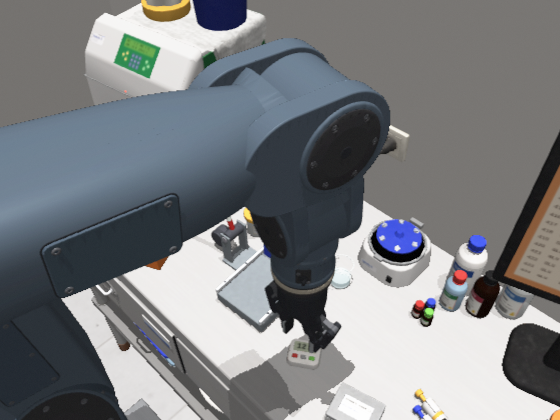

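The side crop shows the box flat against the stop and the bar still raised. The arm hides the scene view, so I'll move it clear for a last check.

Request:
drive_tool(
  plan=[
    [[20, 30, -10], 0, 50],
    [[40, 70, -20], 0, 50],
    [[50, 110, -20], 0, 50],
    [[60, 150, -20], 0, 50],
    [[60, 190, -20], 0, 50],
    [[60, 230, -20], 0, 50],
    [[70, 270, -20], 0, 50],
    [[90, 310, -20], 0, 50],
    [[110, 350, -20], 0, 50],
    [[130, 390, -20], 0, 50],
    [[150, 430, -20], 0, 50],
    [[170, 470, -20], 0, 50],
    [[170, 500, -20], 0, 50],
    [[170, 500, -20], 0, 50],
    [[170, 500, -20], 0, 50],
  ],
)

```text
time: 22.75
eef_pos: [0.1688, 0.4173, 0.2259]
orientation: [-0.033, 0.999, -0.0, -0.0]
ft_force: [-0.2, -0.8, -0.8]
width: 0.0499
```

```bash
python3 look.py 14;  python3 - <<'E'
from fit import *
b=cv2.imread('pics/scene14.png')[120:375,180:360];cv2.imwrite('pics/c15.png',np.hstack([cv2.resize(b,None,fx=2.3,fy=2.3,interpolation=2)]))
A=cv2.imread('pics/scene0.png').astype(int);B=cv2.imread('pics/scene14.png').astype(int)
for n,(y0,y1,x0,x1) in dict(cup=(200,238,242,272),beaker=(258,290,326,356),timer=(336,372,284,324)).items():print(n,abs(A-B)[y0:y1,x0:x1].mean())
for f in('scene0','scene14'):
  im=cv2.imread(f'pics/{f}.png')[:,:,::-1].astype(int);m=(im[200:240,240:275,0]>180)&(im[200:240,240:275,2]<90);print(f,[k.mean() for k in np.nonzero(m)])
E
```

```text
t 22.75 lane TCP [-355.3  276.5  225.9] w 0.04988150343593321 F [-0.2  -0.8  -0.84] q [ 1.19  0.11 -0.11  1.36  0.    1.12]
cup 1.9859649122807017
beaker 0.8708333333333333
timer 0.8009259259259259
scene0 [np.float64(13.290697674418604), np.float64(14.848837209302326)]
scene14 [np.float64(11.926153846153847), np.float64(15.603076923076923)]
```

View pics/c15.png

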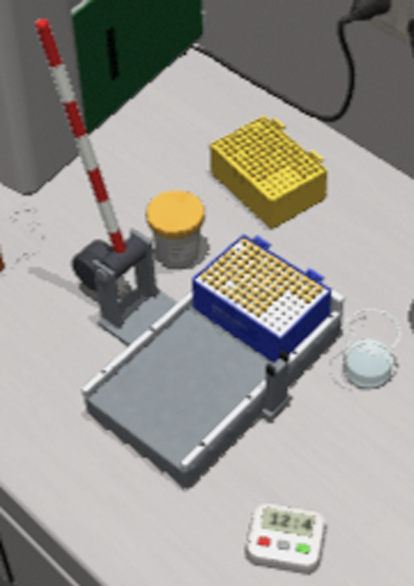

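```bash
python3 -c "
from workcell import manip
manip.finish_job()"
```

```text
the job is handed in; nothing more can be done
```

The job is handed in at about 23 s of robot time: the barrier arm stands raised by itself and the blue tip box is up against the end stop.

- **Barrier:** I pushed on the counterweight with shut fingers, because the tool stays vertical and cannot get under the bar. The last force readings there were about 1 to 5 N. I let go at about 63° or a little more, past the balance point, and it fell on to its stop, leaning left.
- **Tip box:** I then pushed it along the lane with the fingers spread 50 mm. Near the stop the pushing force was about 2 N. It rose to 12 N when the box stopped moving, and I backed off there.
- **Last pictures:** The bar is still raised, the box is flat on the deck at the stop, and the robot touches nothing.
- **Cup, beaker and timer:** The beaker and timer images match the first ones. The cup area differs slightly and its lid's colour centre reads about 1 px off. I put that down to a changed shadow, and nothing touched it.
- **What disagreed:** The visible fingertips end 20 to 30 mm above the reported TCP, so my first push missed the weight and I lowered the tool to correct it. The box also reached the stop about 8 mm later than I had worked out, so I relied on the force to confirm contact.

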